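# Lower the ratchet-held cooling fan over the board

### The job

A cooling fan stands propped up on its ratchet arm above the circuit board. With a fingertip, without gripping it, press the orange release paddle at the end of the arm to free the pawl from the teeth, keep it pressed and push the arm all the way down to its stop so that the fan sits level over the heatsink, then let go so that the pawl springs back. Do not force the ratchet or raise the arm further, and leave the board and the things around it where they are.

Things in the scene. Friction and masses are not known exactly. Their poses are not given: they have to be found in the camera images.
- fan_stand: Fan stand screwed to the bench: grey base plate 136 x 116 x 12 mm, a 10 mm thick steel upright with a fixed toothed sector (58 mm radius, saw teeth on its upper back edge, 0.17 rad apart) and the hinged fan arm. Origin on the bench right under the hinge, z up. The arm points along the stand's own -y; the hinge pin lies along its x.
- hinge (a point): Centre of the arm's hinge pin, 95 mm above the bench; same axes as the stand. The whole arm, with fan and paddle, turns about the stand's x axis through this point.
- fan_arm (a joint): Elevation of the arm, rad: 0 = level on its bottom stop (lowest), larger = raised; 0.54 to 0.74 at the start. Aluminium fork 236 mm long from the hinge, black 92 x 92 x 25 mm fan at 80 to 172 mm. A stiff friction hinge holds it where it is left: with the pawl free, 4 to 8 N down at the paddle moves it. With the pawl in the teeth it goes down by one tooth (0.17 rad) at most.
- pawl_lever (a joint): Angle of the pawl lever on the arm, rad: 0 = pawl down in the teeth, 0.15 = paddle right down on its stop; clear of the teeth from about 0.10. A rocker: pressing its orange outer end down lifts the nose at the hinge end. A spring returns it: 2 N at the paddle starts it, 5 N bottoms it (22 mm travel). It reads a little above 0 when the nose rests on a tooth's slope.
- paddle (a point): Centre of the top face of the orange release paddle on the pawl lever: 48 mm along the arm, 48 mm wide, ribbed, a 4 mm lip at the outer end, 13 mm side skirts. 213 mm out from the hinge and 30 mm above the arm's centre line when not pressed. Its axes are the lever's: -y outward along the arm, x along the hinge pin; the face dips outwards by 0.25 rad from that. Nothing further out rises above it.
- board: Green circuit board 100 x 150 mm on brass standoffs, with a finned heatsink (top 39 mm above the bench) under the fan. Loose; origin at the centre of its underside on the bench. Leave alone.
- probe_pod: Ivory debug probe box 48 x 82 x 16 mm, loose, origin under its centre. Leave alone.
- tweezers: Steel tweezers with blue grip, 124 mm long, 11 mm high, loose, origin under the middle. Leave alone.
- solder_spool: Solder spool 60 mm across, 48 mm high, standing, loose, origin under its centre. Leave alone.
- flux_bottle: Small white bottle with a black cap, 38 mm across, 92 mm high, loose, origin under its centre. Leave alone.
- screwdriver: Screwdriver 170 mm long, lying, loose. Leave alone.
- parts_box: Grey open parts box 85 x 115 x 28 mm, loose, origin under its centre. Leave alone.

How it is judged (in metres and radians):
On the way, in this order (a step that is already met when the one before it is completed fails the run):
1. the paddle is pressed until the pawl is clear of the teeth, with the arm still raised (value of joint pawl_lever above 0.1 rad and value of joint fan_arm above 0.25 rad and contact force between the fingers and fan_stand above 0.5 N), for 0.05 s.
2. the arm is pushed down to its stop (value of joint fan_arm below 0.04 rad), for 0.1 s.
At the end, for the whole second after the job is handed in: The arm rests within 0.04 rad of its bottom stop (fan level over the heatsink), the pawl lever has sprung back to below 0.06 rad, and the arm is still (value of joint fan_arm below 0.04 rad and value of joint pawl_lever below 0.06 rad and velocity of joint fan_arm between -0.05 and 0.05 rad/s); the robot touches nothing.
It fails at once if the ratchet is forced: more than 60 N of finger push on the stand, arm or paddle (contact force between the fingers and fan_stand above 60 N).
It fails at once if the arm is raised above its highest start (value of joint fan_arm above 0.78 rad).
It fails at once if the paddle is gripped between the fingers, by its two side skirts (contact force between the fingers and paddle_left_skirt above 0.5 N and contact force between the fingers and paddle_right_skirt above 0.5 N).
It fails at once if the board or another loose thing is shifted or lifted by more than 20 mm (distance of any of board, probe_pod, tweezers, solder_spool, flux_bottle, screwdriver, parts_box from where it was at the start of the episode above 0.02 m).
It also fails if it takes over 37 s, if anything falls off the work surface, if the arm or the gripper's body presses on something with over 40 N, if the wrist force passes 120 N, or if a joint passes its speed limit or range.

### The arm

A 6-joint arm with a two-finger parallel gripper is mounted at the origin on the work surface. World frame = base frame: x ahead of the robot, y to its left, z up, the work surface at z = 0. Lengths are in m, angles in degrees, forces in N, time in s.
With the tool pointing down it reaches from about 0.4 to 0.825 m from the base axis. Payload 7 kg.
Tool frame: the origin (TCP) lies midway between the tips of the shut fingers; the grasp point (between the pads) lies 19 mm behind it (ctrl.hold_point_z is the distance from the TCP to the grasp point, in m); z points along the fingers, x is the direction in which the jaws open and shut, and the axes are right-handed (so a half turn about z gives the same grasp; the last joint's range is limited). The gripper opens to 88 mm and grips with 3 to 60 N. Pads are 19 mm wide; open, the fingers measure 130 mm over their backs; the gripper's body (78 mm by 193 mm) begins 47 mm behind the grasp point.
Start: joints at [-48.237, 20.546, 0.682, 0, -70.136, -16.507], TCP at [0.288, -0.61, 0.204] pointing down, gripper open.
Joint ranges: [-176.03, 176.03], [-82.01, 121.73], [-58.28, 71.71], [-173.87, 95.51], [-174.79, -0.11], [-173.66, 173.66]. Speed limits (degrees/s): [136.94, 136.94, 172.46, 180, 180, 180].

### API

Orientations are given as [roll, pitch, yaw] about the fixed x, y, z axes, in that order (R = Rz(yaw) Ry(pitch) Rx(roll)).
In Python, from plant import ctrl gives the robot as it stands.
- The arm moves only by the tool apply_moves, never from a script. Its argument "motion" is a list of rows, each a list of 2 entries, a list of its own where there are three numbers: the shift along the world's x, y, z in cm, then the turn about the world's z in degrees. In form: [[[tx, ty, tz], roll], ...]. A call has 1 to 10 rows; each row is the pose to reach, as a shift and turn from the pose commanded when the call began; what a row does not reach only later rows make up. A row lasts 1/10 s, in which the tool goes at most 50 mm and 8.59 degrees, less where a joint would pass 70% of its speed; a pose out of reach is approached as far as the arm can. A call with a gripper value outside its range is refused whole. "hand" is the finger opening in cm, from 0 to 8.76, set as the call begins (left out, the last holds). The fingers move at their own pace and stop on an object; the grip force is fixed at half the most. Time passes only in rows, so rows that repeat a pose let the fingers close. It gives the time, the measured TCP pose, the force and the opening at its end, in the units of the state.
- ctrl.get_obs(): the state, without advancing time (a new reading comes with each control period).
- ctrl.snapshot(name): name is "scene" or "top" or "wrist"; returns (picture, depth): 384x512x3 uint8, blue, green, red; 384x512 float32, m along the optical axis (not along the pixel's ray), 0 where there is no reading.
- ctrl.camera_model(name): a dict with "fx", "fy", "cx", "cy" (pixels), "cam_to_world" (4x4, takes a point from camera to world coordinates); the wrist camera has in their place "tool_from_camera" (4x4, takes a point from camera to tool coordinates, whose origin is the TCP and whose axes are the tool frame's). Camera axes: x right, y down, z forward; pixel columns grow to the right and rows downward; lengths in m; the calibration is good to about 2 mm. A picture is of the moment at which its call begins: read the wrist's pose just before it. camera_model takes no time and is no camera call.
- ctrl.close_job(): hands the job in, once; it reports no verdict.
The state is a dict: "clock": time; "joint_pos": joint angles; "qvel": joint speeds; "tau": joint torques, N m; "tool_pos": TCP position; "orientation": TCP orientation; "force": force on the tool from outside, world axes, zero at the start; "moment": the same for the moment, N m; "opening": finger opening in m.
Only numpy, scipy, OpenCV 4.12 (cv2) and the standard library are available. Lean on these libraries where they do the work, as an engineer would, in place of code of your own. Each camera call takes 0.05 s, during which the arm holds its last target.

## Working session

There is one attempt and no reset: what is moved stays moved. The work goes in short steps, Python scripts to look and compute and a tool call to move; the robot and the scene stay as the last step left them, time stands still between calls to the robot, and variables do not carry over. Pictures are saved under pics/ and viewed, and the job is handed in when it is done.

Besides the shell and the picture viewer there is one more tool, called after "Emit:" in YAML: its name, and indented under it one key for each argument. apply_moves: Moves the arm, as the interface text tells. Its arguments: {"type":"object","properties":{"motion":{"type":"array"},"hand":{"type":"number"}},"required":["motion"]}

```bash
ls; mkdir -p pics; cat > h.py <<'E'
import numpy as np, cv2, pickle
from plant import ctrl
def grab(name,tag):
    o=ctrl.get_obs(); im,d=ctrl.snapshot(name); m=ctrl.camera_model(name)
    cv2.imwrite(f'pics/{tag}.png',im); pickle.dump((o,im,d,m),open(f'{tag}.pkl','wb'))
    return o,im,d,m
def load(tag): return pickle.load(open(f'{tag}.pkl','rb'))
def pts(d,m,us,vs):
    z=d[vs,us]; p=np.stack([(us-m['cx'])/m['fx']*z,(vs-m['cy'])/m['fy']*z,z,np.ones_like(z)])
    return (np.array(m['cam_to_world'])@p)[:3].T
E
python3 - <<'E'
from h import *
np.set_printoptions(precision=4,suppress=True)
for n in ('scene','top'):
    o,im,d,m=grab(n,n+'0'); print(n,m['fx'],np.array(m['cam_to_world']))
print(o)
E
```

```text
pics
scene 430.625822999593 [[-0.7109  0.5626 -0.422   1.0107]
 [ 0.7031  0.5816 -0.4091  0.3234]
 [ 0.0153 -0.5876 -0.809   0.927 ]
 [ 0.      0.      0.      1.    ]]
top 400.63537616451 [[ 0.0126 -0.9891  0.1466  0.4522]
 [-0.9999 -0.0112  0.0103 -0.0967]
 [-0.0085 -0.1467 -0.9891  1.0568]
 [ 0.      0.      0.      1.    ]]
{'clock': 0.05, 'joint_pos': array([-48.2378,  20.5898,   0.6358,  -0.0204, -70.1371, -16.5086]), 'qvel': array([-0.0057, -0.0159,  0.0195, -0.0846,  0.003 ,  0.0533]), 'tau': array([ -0.0021, -58.4674,  29.4057,   7.0259,   0.0103,  -0.0001]), 'tool_pos': array([ 0.2877, -0.61  ,  0.2036]), 'orientation': array([-179.9925,   -0.0928,  115.2466]), 'force': array([-0.2787,  0.1956,  1.1724]), 'moment': array([-0.0088, -0.0147,  0.0145]), 'opening': 0.08802456927218755}
```

View pics/scene0.png

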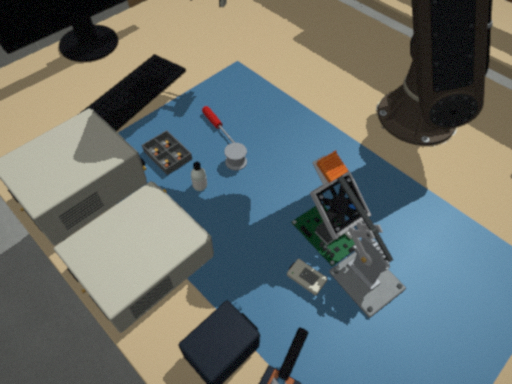

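View pics/top0.png

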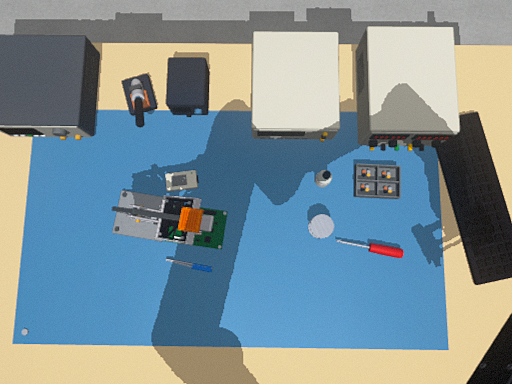

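The scene view shows the orange paddle at about (330,167) and the base plate at about (370,280). In the top view the paddle is at about (190,218) and the base plate at about (130,210). I'll measure these next.

```bash
python3 - <<'E'
from h import *
np.set_printoptions(precision=4,suppress=True)
for n in ('scene','top'):
    o,im,d,m=load(n+'0')
    hsv=cv2.cvtColor(im,cv2.COLOR_BGR2HSV)
    mk=cv2.inRange(hsv,(5,150,120),(20,255,255))
    k,l,s,c=cv2.connectedComponentsWithStats(mk)
    for i in range(1,k):
        if s[i,4]>60:
            vs,us=np.where(l==i); g=d[vs,us]>0
            P=pts(d,m,us[g],vs[g])
            print(n,s[i],c[i],P.mean(0),P.min(0),P.max(0))
            if n=='top' and 170<c[i][0]<210 or n=='scene' and 310<c[i][0]<350:
                q=P[:,:2]-P[:,:2].mean(0); A=np.c_[P[:,:2],np.ones(len(P))]
                r=np.linalg.lstsq(A,P[:,2],rcond=None)[0]; print('plane',r,np.std(A@r-P[:,2]))
                print(cv2.minAreaRect(P[:,:2].astype(np.float32)*1000))
    x=(250,120,180,210) if n=='scene' else (100,150,140,130)
    cr=im[x[1]:x[1]+x[3],x[0]:x[0]+x[2]]; f=min(800/x[2],600/x[3])
    cv2.imwrite(f'pics/{n}0c.png',cv2.resize(cr,None,fx=f,fy=f,interpolation=cv2.INTER_CUBIC)); print(f)
E
```

```text
scene [319 152  28  30 469] [332.4478 166.4883] [0.5153 0.0478 0.2486] [0.4895 0.0241 0.2367] [0.5409 0.0709 0.2623]
plane [-0.069  -0.4343  0.3049] 0.001675739379453627
((514.6234741210938, 48.064537048339844), (44.44978713989258, 47.68526077270508), 80.06464385986328)
2.857142857142857
top [178 207  25  26 510] [189.7137 219.3059] [0.5101 0.0466 0.2487] [0.4842 0.0211 0.0128] [0.5358 0.1152 0.2655]
plane [ 0.0077 -0.7433  0.2794] 0.013039241785519995
((514.1614990234375, 67.46656799316406), (88.76860046386719, 47.729129791259766), 80.04739379882812)
4.615384615384615
```

View pics/scene0c.png

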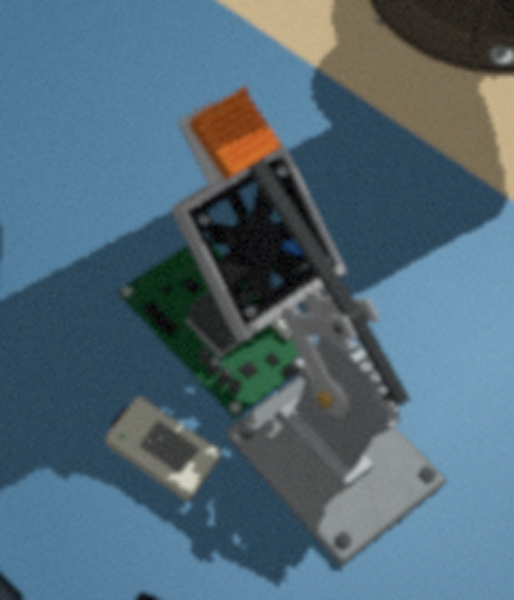

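View pics/top0c.png

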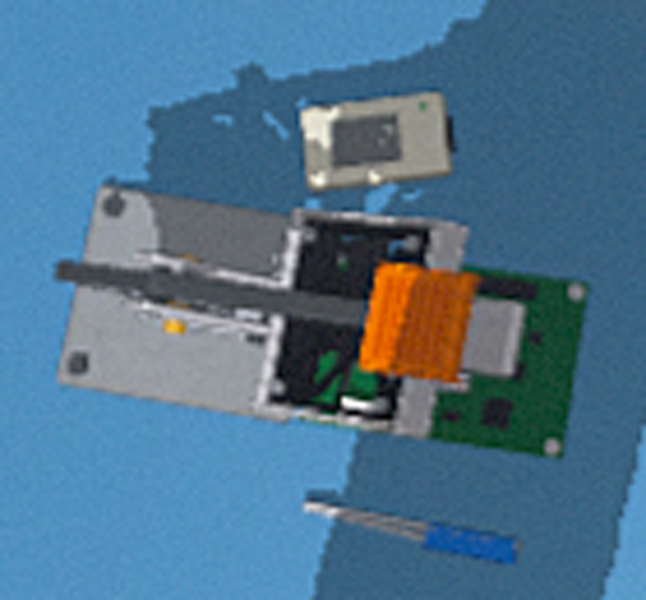

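The paddle centre is at (0.515, 0.048, 0.249). The face slope of 0.44 corresponds to θ≈0.66 rad, and the height gives the same value. The stand yaw is about -9°. I'll raise the tool with the fingers shut and check the fingertip shape.

Emit:
apply_moves:
  motion:
    - [[0, 0, 4], 0]
    - [[0, 0, 8], 0]
    - [[0, 0, 12], 0]
    - [[1, 4, 12], -5]
    - [[2.5, 8, 12], -10]
    - [[4, 12, 12], -15]
    - [[5.5, 16, 12], -20]
    - [[7, 20, 12], -25]
    - [[8.5, 24, 12], -30]
    - [[10, 28, 12], -35]
  hand: 0

```text
clock: 1.1
tool_pos: [0.388, -0.3287, 0.3242]
orientation: [-180.0, -0.0, 80.0]
force: [1.5, -0.1, 0.4]
opening: 0.0132
```

```bash
python3 - <<'E'
from h import *
np.set_printoptions(precision=4,suppress=True)
o,im,d,m=grab('wrist','w1'); print(o['tool_pos'],o['orientation'],o['opening'],o['clock']); print(m)
# base plate: grey low-sat pixels at z~12mm in top view
o,im,d,m=load('top0')
vv,uu=np.mgrid[180:260,100:210]; us,vs=uu.ravel(),vv.ravel()
P=pts(d,m,us,vs); hsv=cv2.cvtColor(im,cv2.COLOR_BGR2HSV)[vs,us]
g=(abs(P[:,2]-.012)<.006)&(hsv[:,1]<60)&(P[:,1]>0.14)
r=cv2.minAreaRect(P[g,:2].astype(np.float32)*1000); print(g.sum(),r,cv2.boxPoints(r))
E
```

```text
[ 0.388  -0.3287  0.3242] [-179.9879   -0.0138   80.0405] 0.013247866725206755 1.1
{'fx': 319.6695981687276, 'fy': 319.6695981687276, 'cx': 254.6174101983364, 'cy': 193.98015119352297, 'tool_from_camera': array([[ 1.    , -0.0009,  0.0019,  0.0001],
       [ 0.0003,  0.9608,  0.2771, -0.0744],
       [-0.002 , -0.2771,  0.9608, -0.1799],
       [ 0.    ,  0.    ,  0.    ,  1.    ]])}
1397 ((528.451171875, 215.5245361328125), (147.684814453125, 205.7303009033203), 88.81570434570312) [[424.0818 143.824 ]
 [629.7682 139.5719]
 [632.8206 287.2251]
 [427.1342 291.4772]]
```

View pics/w1.png

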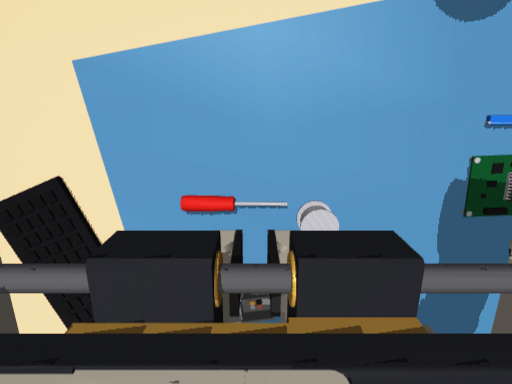

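The wrist view shows the screwdriver (210,203) and spool (318,218) well below, with the fingers still closing around (255,250). I'll continue to above the paddle.

Emit:
apply_moves:
  motion:
    - [[1.3, 4, 0], 0]
    - [[2.6, 8, 0], 0]
    - [[3.9, 12, 0], 0]
    - [[5.2, 16, 0], 0]
    - [[6.5, 20, 0], 0]
    - [[7.8, 24, 0], 0]
    - [[9.1, 28, 0], 0]
    - [[10.4, 31.6, 0], 0]
    - [[11.7, 34.6, 0], 0]
    - [[12.7, 36.6, 0], 0]

```text
clock: 2.15
tool_pos: [0.5153, 0.0376, 0.3241]
orientation: [-180.0, 0.0, 80.3]
force: [0.7, -0.2, 0.5]
opening: 0.0002
```

```bash
python3 - <<'E'
from h import *
np.set_printoptions(precision=4,suppress=True)
o,im,d,m=grab('wrist','w2'); print(o['tool_pos'],o['orientation'],o['opening'],o['clock'],o['force'])
o,im,d,m=grab('scene','s2')
cv2.imwrite('pics/s2c.png',cv2.resize(im[20:320,200:500],None,fx=2,fy=2,interpolation=cv2.INTER_CUBIC))
E
```

```text
[0.5153 0.0376 0.3241] [-179.9706    0.0036   80.3481] 0.00017436982471717992 2.15 [ 0.7208 -0.2075  0.4874]
```

View pics/w2.png

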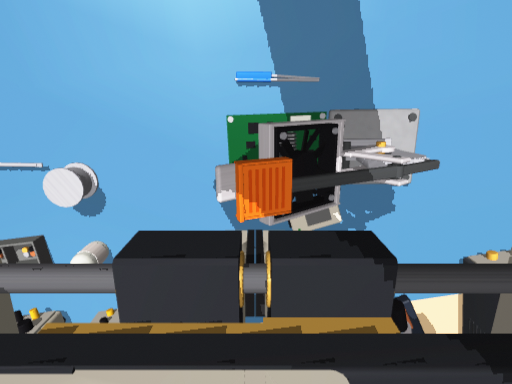

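View pics/s2c.png

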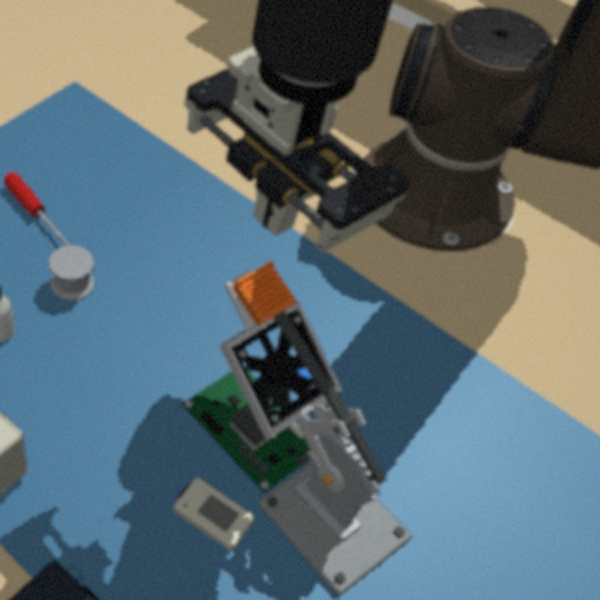

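The wrist view shows the paddle at about (265,190) and the shut finger pair, which is narrow, at about (255,245). The scene view confirms the tool is clear of everything. I'll cross-check the paddle position from the wrist depth.

```bash
python3 - <<'E'
from h import *
from scipy.spatial.transform import Rotation as R
np.set_printoptions(precision=4,suppress=True)
o,im,d,m=load('w2')
T=np.eye(4);T[:3,:3]=R.from_euler('xyz',o['orientation'],degrees=True).as_matrix();T[:3,3]=o['tool_pos']
m=dict(m);m['cam_to_world']=T@m['tool_from_camera']
hsv=cv2.cvtColor(im,cv2.COLOR_BGR2HSV)
mk=cv2.inRange(hsv,(3,170,120),(18,255,255)); mk[:140]=0;mk[230:]=0
k,l,s,c=cv2.connectedComponentsWithStats(mk); i=1+s[1:,4].argmax(); print(s[i],c[i])
mm=cv2.erode((l==i).astype(np.uint8),np.ones((3,3)))
vs,us=np.where(mm>0);P=pts(d,m,us,vs)
print(P.mean(0),np.percentile(P,[2,98],axis=0))
A=np.c_[P[:,:2],np.ones(len(P))];r=np.linalg.lstsq(A,P[:,2],rcond=None)[0];res=A@r-P[:,2]
A,Z=A[abs(res)<.004],P[abs(res)<.004,2];r=np.linalg.lstsq(A,Z,rcond=None)[0];print(r,len(Z),len(P),np.std(A@r-Z))
print(cv2.minAreaRect(P[abs(res)<.004,:2].astype(np.float32)*1000))
# finger tip extents from depth near tip
sub=(d>0.1)&(d<0.2); vs,us=np.where(sub); z=d[vs,us]
q=np.stack([(us-m['cx'])/m['fx']*z,(vs-m['cy'])/m['fy']*z,z,np.ones_like(z)]); t=(m['tool_from_camera']@q)[:3].T
for a,b in((-.006,.005),(-.015,-.006),(-.03,-.015),(-.05,-.03)):
    g=(t[:,2]>a)&(t[:,2]<b)&(abs(t[:,0])<.07)
    if g.any(): print(a,b,g.sum(),t[g].min(0),t[g].max(0))
# pawl arm bar line direction (dark, above z 0.11)
E
```

```text
[ 234  158   58   64 3194] [263.165  187.6653]
[0.5103 0.0465 0.2502] [[0.4875 0.0251 0.2392]
 [0.5344 0.069  0.2612]]
[-0.1445 -0.4565  0.3445] 1558 2945 0.0010853139047382373
((511.84185791015625, 46.9715461730957), (44.74076461791992, 44.687347412109375), 81.67281341552734)
-0.03 -0.015 108 [-0.0066 -0.0114 -0.03  ] [ 0.0073 -0.0088 -0.0215]
-0.05 -0.03 447 [-0.006  -0.0117 -0.05  ] [ 0.0066 -0.0043 -0.0302]
```

The three views agree on a paddle centre of about (0.512, 0.047, 0.249), and the shut fingertips are about 14 mm along the arm. I'll descend to just above the face.

Emit:
apply_moves:
  motion:
    - [[-0.3, 1.0, -2], 1]
    - [[-0.3, 1.0, -4], 1]
    - [[-0.3, 1.0, -5.5], 1]
    - [[-0.3, 1.0, -6.3], 1]
    - [[-0.3, 1.0, -6.7], 1]
    - [[-0.3, 1.0, -6.8], 1]
    - [[-0.3, 1.0, -6.9], 1]
    - [[-0.3, 1.0, -7.0], 1]

```text
clock: 3.05
tool_pos: [0.5123, 0.0455, 0.2551]
orientation: [179.9, -0.0, 81.2]
force: [0.2, -0.0, -0.9]
opening: 0.0006
```

Emit:
apply_moves:
  motion:
    - [[0, 0, -0.2], 0]
    - [[0, -0.1, -0.4], 0]
    - [[0, -0.2, -0.6], 0]
    - [[-0.1, -0.4, -0.8], 0]
    - [[-0.1, -0.5, -1.0], 0]
    - [[-0.1, -0.5, -1.0], 0]

```text
clock: 3.65
tool_pos: [0.5108, 0.0403, 0.2441]
orientation: [-180.0, 0.0, 81.2]
force: [1.0, -0.3, 0.7]
opening: 0.0002
```

```bash
python3 - <<'E'
from h import *
o,im,d,m=grab('scene','s3'); print(o['force'],o['tool_pos'])
cv2.imwrite('pics/s3c.png',cv2.resize(im[120:270,260:440],None,fx=4,fy=4,interpolation=cv2.INTER_CUBIC))
E
```

```text
[ 0.96549616 -0.3132111   0.74685313] [0.51075113 0.04030516 0.24412475]
```

View pics/s3c.png

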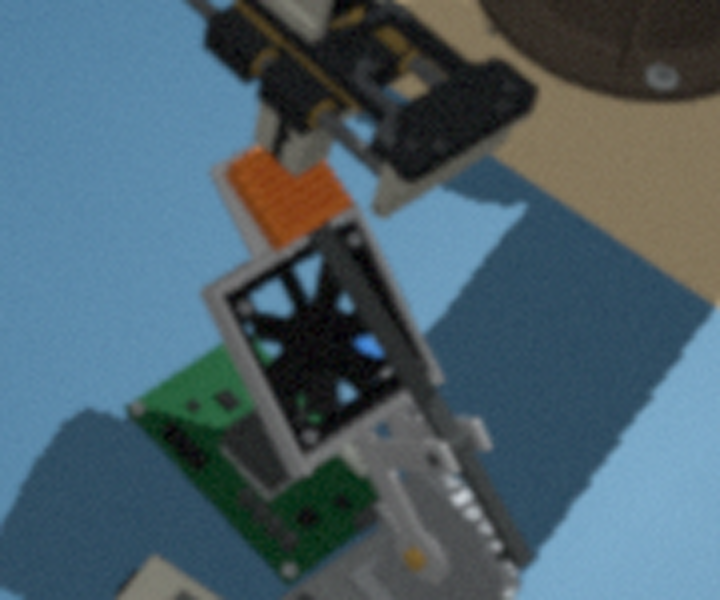

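```bash
python3 - <<'E'
from h import *
np.set_printoptions(precision=4,suppress=True)
for tag in ('scene0','s2','s3'):
    o,im,d,m=load(tag)
    C=np.linalg.inv(np.array(m['cam_to_world']))
    p=C@np.r_[o['tool_pos'],1]; print(tag,'tcp px',m['fx']*p[0]/p[2]+m['cx'],m['fy']*p[1]/p[2]+m['cy'],p[2])
    hsv=cv2.cvtColor(im,cv2.COLOR_BGR2HSV)
    mk=cv2.inRange(hsv,(5,150,120),(20,255,255)); mk[:130]=0; mk[:,:300]=0; mk[200:]=0
    vs,us=np.where(cv2.erode(mk,np.ones((3,3)))>0); P=pts(d,m,us,vs)
    A=np.c_[P[:,:2]-[.512,.0475],np.ones(len(P))]; r=np.linalg.lstsq(A,P[:,2],rcond=None)[0]; print(len(P),r,P.min(0),P.max(0))
    print(np.round(pts(d,m,np.array([325,330,335,340]),np.array([180,178,176,174])),4).tolist())
o,im,d,m=load('s3'); print(np.round(d[150:172:2,322:346:2],3))
E
```

```text
scene0 tcp px 207.36463819068766 8.864057808709532 1.2722924121027293
354 [1.1081 0.2751 0.2447] [0.4923 0.0259 0.2387] [1.0107 0.3234 0.927 ]
[[0.5231, 0.0425, 0.2049], [1.0107, 0.3234, 0.927], [0.5246, 0.0637, 0.24], [0.5132, 0.0674, 0.2399]]
s2 tcp px 334.5425600851827 139.35309548146586 0.8130776264984658
363 [1.09   0.3025 0.2458] [0.4921 0.0247 0.2389] [1.0107 0.3234 0.927 ]
[[0.5221, 0.0419, 0.2035], [0.5365, 0.0603, 0.2412], [0.5248, 0.0638, 0.2404], [0.514, 0.0678, 0.241]]
s3 tcp px 330.754406515624 164.51185368324622 0.879290471726525
263 [1.0584 0.4211 0.2384] [0.4965 0.0259 0.2384] [1.0107 0.3234 0.927 ]
[[0.5231, 0.0425, 0.205], [0.5371, 0.0606, 0.242], [0.5248, 0.0638, 0.2404], [0.5134, 0.0675, 0.2402]]
[[1.223 0.851 0.843 0.843 0.838 0.774 0.77  0.765 0.768 0.767 0.762 0.761]
 [1.225 0.853 0.848 0.845 0.839 0.826 0.774 0.77  0.777 0.813 0.765 0.762]
 [1.215 0.86  0.85  0.848 0.842 0.838 0.829 0.821 0.82  0.828 0.835 0.762]
 [0.909 0.911 0.857 0.853 0.844 0.836 0.833 0.826 0.828 0.837 0.842 1.211]
 [0.866 0.866 0.872 0.86  0.852 0.84  0.832 0.835 0.839 0.845 0.852 1.21 ]
 [0.867 0.87  0.874 0.87  0.851 0.844 0.84  0.839 0.847 0.852 1.202 1.204]
 [0.867 0.867 0.869 0.872 0.87  0.848 0.84  0.846 0.875 0.877 0.879 1.198]
 [0.864 0.869 0.868 0.868 0.87  0.873 0.871 0.875 0.877 0.874 0.876 0.882]
 [0.865 0.868 0.867 0.869 0.865 0.869 0.873 0.873 0.874 0.875 0.875 0.878]
 [0.865 0.865 0.866 0.864 0.868 0.868 0.87  0.873 0.872 0.875 0.877 0.877]
 [0.87  0.864 0.867 0.867 0.865 0.868 0.871 0.87  0.87  0.874 0.878 0.874]]
```

```bash
python3 - <<'E'
from h import *
np.set_printoptions(precision=4,suppress=True)
o,im,d,m=load('s3')
for v in range(152,168,2):
    us=np.arange(324,345,2); P=pts(d,m,us,np.full(len(us),v))
    print(v,[ '%.3f,%.3f,%.3f'%tuple(p) for p in P])
E
```

```text
152 ['0.521,0.025,0.279', '0.521,0.029,0.282', '0.520,0.033,0.285', '0.521,0.038,0.290', '0.526,0.045,0.299', '0.554,0.065,0.339', '0.554,0.069,0.342', '0.547,0.069,0.337', '0.523,0.060,0.310', '0.549,0.078,0.346', '0.548,0.082,0.348']
154 ['0.520,0.025,0.271', '0.522,0.031,0.279', '0.521,0.035,0.281', '0.521,0.039,0.285', '0.521,0.043,0.288', '0.523,0.049,0.295', '0.525,0.054,0.301', '0.523,0.057,0.302', '0.516,0.057,0.296', '0.509,0.058,0.291', '0.550,0.084,0.347']
156 ['0.493,0.010,0.230', '0.520,0.031,0.271', '0.520,0.035,0.274', '0.522,0.041,0.281', '0.524,0.046,0.287', '0.523,0.050,0.290', '0.525,0.055,0.295', '0.521,0.057,0.294', '0.513,0.057,0.287', '0.507,0.058,0.283', '0.282,-0.054,0.001']
158 ['0.521,0.027,0.262', '0.514,0.028,0.257', '0.519,0.035,0.267', '0.520,0.041,0.273', '0.524,0.047,0.282', '0.526,0.053,0.288', '0.522,0.055,0.286', '0.516,0.056,0.283', '0.510,0.057,0.279', '0.503,0.057,0.273', '0.286,-0.051,-0.001']
160 ['0.521,0.028,0.256', '0.515,0.030,0.254', '0.515,0.034,0.257', '0.523,0.043,0.271', '0.524,0.048,0.277', '0.523,0.052,0.280', '0.522,0.055,0.281', '0.514,0.056,0.275', '0.509,0.057,0.271', '0.298,-0.049,0.001', '0.293,-0.046,-0.000']
162 ['0.525,0.032,0.257', '0.521,0.034,0.255', '0.516,0.036,0.253', '0.514,0.039,0.254', '0.524,0.049,0.271', '0.526,0.055,0.278', '0.520,0.055,0.273', '0.500,0.049,0.251', '0.496,0.051,0.249', '0.492,0.053,0.247', '0.299,-0.041,0.001']
164 ['0.526,0.033,0.252', '0.523,0.037,0.253', '0.521,0.039,0.253', '0.516,0.042,0.252', '0.512,0.043,0.250', '0.510,0.047,0.252', '0.505,0.048,0.248', '0.501,0.051,0.247', '0.500,0.055,0.249', '0.496,0.057,0.248', '0.489,0.058,0.243']
166 ['0.529,0.036,0.251', '0.526,0.039,0.252', '0.522,0.042,0.250', '0.521,0.045,0.253', '0.517,0.047,0.251', '0.511,0.049,0.247', '0.509,0.052,0.248', '0.505,0.054,0.247', '0.501,0.057,0.246', '0.499,0.059,0.246', '0.494,0.062,0.244']
```

The paddle hasn't moved. Both the scene depth and the wrist depth put the visible fingertips about 20 mm behind the TCP, so there is no contact yet. I'll move back over the centre and go down gently while watching the force.

Emit:
apply_moves:
  motion:
    - [[0.1, 0.3, 0], 0]
    - [[0.1, 0.5, -0.1], 0]
    - [[0.1, 0.5, -0.2], 0]
    - [[0.1, 0.5, -0.3], 0]
    - [[0.1, 0.5, -0.4], 0]
    - [[0.1, 0.5, -0.5], 0]
    - [[0.1, 0.5, -0.6], 0]
    - [[0.1, 0.5, -0.6], 0]

```text
clock: 4.5
tool_pos: [0.5119, 0.0455, 0.2383]
orientation: [-180.0, 0.0, 81.2]
force: [0.0, 0.4, -0.1]
opening: 0.0005
```

```bash
cat > look.py <<'E'
from h import *
import sys
np.set_printoptions(precision=4,suppress=True)
t=sys.argv[1]
o,im,d,m=grab('scene',t); print(ctrl.hold_point_z,o['clock'],o['force'],o['tool_pos'])
cv2.imwrite(f'pics/{t}c.png',cv2.resize(im[120:270,260:440],None,fx=4,fy=4,interpolation=cv2.INTER_CUBIC))
_,i0,d0,_=load('scene0')
print(np.round(d[166:182:3,326:346:4]-d0[166:182:3,326:346:4],3))
E
python3 look.py s4
```

```text
0.0188 4.5 [ 0.0387  0.4098 -0.0775] [0.5119 0.0455 0.2383]
[[-0.002 -0.005 -0.872  0.003 -0.002]
 [-0.002 -0.001 -0.001  0.004 -0.   ]
 [ 0.003 -0.001 -0.002 -0.    -0.003]
 [-0.    -0.001  0.002 -0.    -0.001]
 [-0.002  0.861 -0.001  0.001  0.006]
 [ 0.001  0.001  0.    -0.002 -0.003]]
```

View pics/s4c.png

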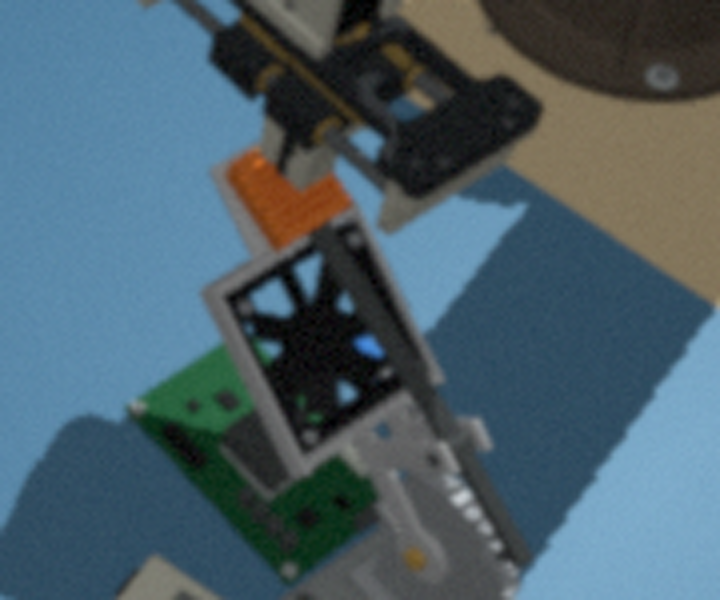

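```bash
python3 - <<'E'
from h import *
o,im,d,m=load('s4')
for v in range(160,180,2):
    us=np.arange(352,370,3); P=pts(d,m,us,np.full(len(us),v))
    print(v,[ '%.3f,%.3f,%.3f'%tuple(p) for p in P])
# all gripper points: those above face, within region
vv,uu=np.mgrid[60:185,250:430]; P=pts(d,m,uu.ravel(),vv.ravel())
o=np.array(o['tool_pos']); a=np.deg2rad(81.2); q=(P-o); tx=q[:,0]*np.cos(a)+q[:,1]*np.sin(a); ty=q[:,0]*np.sin(a)-q[:,1]*np.cos(a)
for lo in range(-120,130,15):
    g=(tx*1000>lo)&(tx*1000<lo+15)&(P[:,2]>.258)&(abs(ty)<.06)
    if g.any(): print('tx',lo,g.sum(),'minz-tcp',np.percentile(P[g,2],3)-o[2], 'ty',ty[g].min(),ty[g].max())
E
```

```text
160 ['0.548,0.101,0.342', '0.562,0.113,0.366', '0.561,0.118,0.369', '0.559,0.122,0.370', '0.553,0.124,0.367', '0.551,0.129,0.370']
162 ['0.552,0.104,0.343', '0.563,0.114,0.362', '0.563,0.120,0.367', '0.563,0.124,0.370', '0.559,0.128,0.371', '0.555,0.131,0.370']
164 ['0.555,0.106,0.343', '0.553,0.111,0.345', '0.564,0.121,0.363', '0.564,0.126,0.368', '0.562,0.130,0.370', '0.558,0.134,0.370']
166 ['0.295,-0.016,0.002', '0.555,0.113,0.343', '0.564,0.122,0.359', '0.565,0.128,0.366', '0.564,0.133,0.368', '0.560,0.136,0.367']
168 ['0.300,-0.012,0.001', '0.294,-0.006,0.001', '0.564,0.123,0.355', '0.565,0.129,0.360', '0.564,0.134,0.364', '0.559,0.137,0.362']
170 ['0.305,-0.008,0.000', '0.301,-0.001,0.002', '0.565,0.125,0.351', '0.564,0.130,0.355', '0.562,0.134,0.357', '0.542,0.131,0.336']
172 ['0.310,-0.004,-0.001', '0.564,0.120,0.340', '0.566,0.126,0.348', '0.566,0.132,0.353', '0.547,0.129,0.334', '0.539,0.131,0.328']
174 ['0.318,0.002,0.002', '0.564,0.121,0.335', '0.564,0.127,0.341', '0.557,0.129,0.336', '0.546,0.130,0.328', '0.288,0.030,0.003']
176 ['0.324,0.006,0.004', '0.563,0.122,0.330'
[... 705 characters left out ...]
4145 0.04509771794868629
tx -15 583 minz-tcp 0.032813696069917464 ty 0.008147078809432648 0.048385381427509346
tx 0 916 minz-tcp 0.040139223819543324 ty -0.01761964177332625 0.049082086425146394
tx 15 1198 minz-tcp 0.044079483366313454 ty -0.025526639541757913 0.04666781237887903
tx 30 1408 minz-tcp 0.09875046558473943 ty -0.03551960320285007 0.040162004471191906
tx 45 486 minz-tcp 0.10380702815582438 ty -0.029420905515684843 0.03363964993904659
tx 60 232 minz-tcp 0.10280774990887354 ty -0.03633735289669098 0.039652567776873926
tx 75 464 minz-tcp 0.09058037198366009 ty -0.03875146929507658 0.04138868059221995
tx 90 280 minz-tcp 0.11266724388470306 ty -0.037058300617998335 0.04067109551901871
```

Emit:
apply_moves:
  motion:
    - [[0, 0, -0.1], 0]
    - [[0, 0, -0.2], 0]
    - [[0, 0, -0.3], 0]
    - [[0, 0, -0.4], 0]
    - [[0, 0, -0.5], 0]
    - [[0, 0, -0.6], 0]
    - [[0, 0, -0.7], 0]
    - [[0, 0, -0.7], 0]

```text
clock: 5.35
tool_pos: [0.5121, 0.0455, 0.2316]
orientation: [180.0, 0.0, 81.3]
force: [-0.2, -0.1, 0.8]
opening: 0.0005
```

```bash
python3 look.py s5
```

```text
0.0188 5.35 [-0.1935 -0.0603  0.7834] [0.5121 0.0455 0.2316]
[[ 0.002 -0.007 -0.023 -0.019  0.001]
 [-0.003 -0.002 -0.017  0.002  0.   ]
 [ 0.003 -0.001 -0.005 -0.002 -0.001]
 [-0.002  0.001  0.001 -0.     0.   ]
 [-0.     0.863 -0.002  0.002  0.003]
 [-0.    -0.001  0.001 -0.045 -0.   ]]
```

View pics/s5c.png

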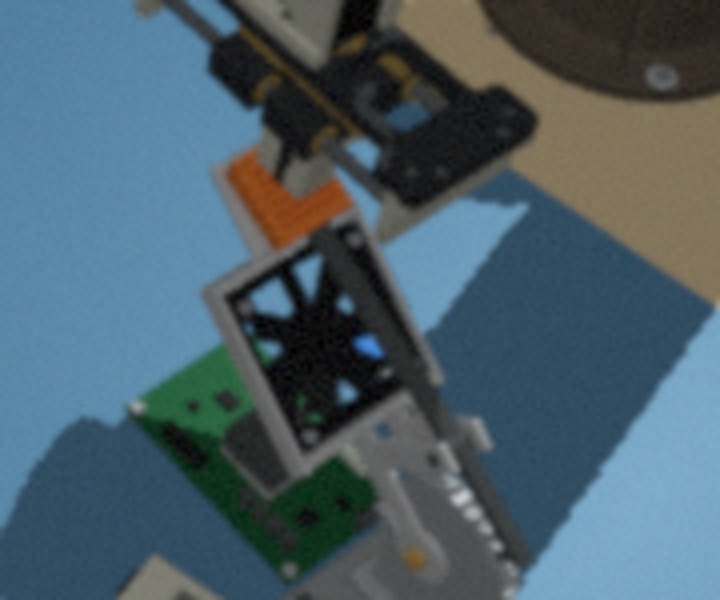

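The fingertip is right at the face near (300,190) in the crop, and the paddle is still not moved. I'll continue down.

Emit:
apply_moves:
  motion:
    - [[0, 0, -0.1], 0]
    - [[0, 0, -0.2], 0]
    - [[0, 0, -0.3], 0]
    - [[0, 0, -0.4], 0]
    - [[0, 0, -0.5], 0]
    - [[0, 0, -0.5], 0]

```text
clock: 6.0
tool_pos: [0.5124, 0.0451, 0.2273]
orientation: [179.9, 0.0, 81.3]
force: [-2.0, -1.8, 8.0]
opening: 0.0001
```

```bash
python3 look.py s6
```

```text
0.0188 6.0 [-2.0117 -1.7967  7.9738] [0.5124 0.0451 0.2273]
[[ 0.002 -0.013 -0.025 -0.018  0.007]
 [ 0.     0.003 -0.018  0.004  0.003]
 [ 0.004  0.005  0.004  0.003  0.003]
 [ 0.001  0.004  0.004  0.002 -0.001]
 [-0.003  0.864  0.002  0.004  0.007]
 [ 0.003 -0.002 -0.001 -0.047  0.005]]
```

Contact at TCP z≈0.229 with 8 N. I'll press on along the face normal, out and down.

Emit:
apply_moves:
  motion:
    - [[0, -0.15, -0.2], 0]
    - [[-0.05, -0.3, -0.4], 0]
    - [[-0.1, -0.45, -0.6], 0]
    - [[-0.1, -0.45, -0.6], 0]

```text
clock: 6.45
tool_pos: [0.5112, 0.0413, 0.2202]
orientation: [180.0, -0.0, 81.3]
force: [1.0, 2.0, 2.0]
opening: 0.0002
```

```bash
python3 look.py s7
```

```text
0.0188 6.45 [1.032  1.9542 2.0082] [0.5112 0.0413 0.2202]
[[ 0.006 -0.016 -0.021 -0.01   0.016]
 [ 0.015 -0.002 -0.004  0.013  0.012]
 [ 0.011  0.009  0.011  0.011  0.009]
 [ 0.007  0.013  0.009  0.008  0.   ]
 [-0.001  0.872  0.012  0.011  0.061]
 [-0.028  0.006  0.002 -0.046  0.009]]
```

View pics/s7c.png

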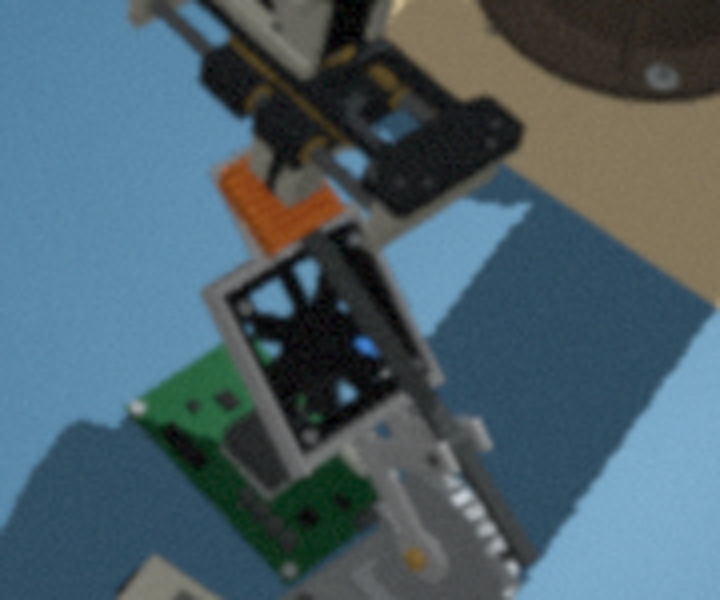

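The paddle is pressed about 11 mm at around (290,200) in the crop, and the fan hasn't moved. I'll press the rest of the way.

Emit:
apply_moves:
  motion:
    - [[0, -0.15, -0.2], 0]
    - [[-0.05, -0.3, -0.4], 0]
    - [[-0.1, -0.5, -0.6], 0]
    - [[-0.1, -0.65, -0.8], 0]
    - [[-0.15, -0.8, -1.0], 0]
    - [[-0.15, -0.8, -1.0], 0]

```text
clock: 7.1
tool_pos: [0.5099, 0.0343, 0.21]
orientation: [180.0, -0.1, 81.3]
force: [1.2, 9.3, 0.1]
opening: 0.0006
```

```bash
cat >> look.py <<'E'
# fan frame rise: depth diff in fan area median
a=(d>0)&(d0>0); r=(slice(185,235),slice(305,370)); x=(d-d0)[r][a[r]]
print('fan diff pct',np.percentile(x,[10,25,50,75,90]))
E
python3 look.py s8
```

```text
0.0188 7.1 [1.2258 9.3114 0.14  ] [0.5099 0.0343 0.21  ]
[[ 0.006 -0.01  -0.003  0.028 -0.088]
 [ 0.013 -0.001  0.009  0.024  0.314]
 [ 0.027  0.023  0.023  0.026  0.022]
 [ 0.02   0.023  0.021  0.021 -0.012]
 [ 0.01   0.885  0.021  0.021  0.064]
 [-0.023  0.018 -0.021 -0.034  0.055]]
fan diff pct [-0.0035 -0.0012  0.0009  0.0031  0.0062]
```

View pics/s8c.png

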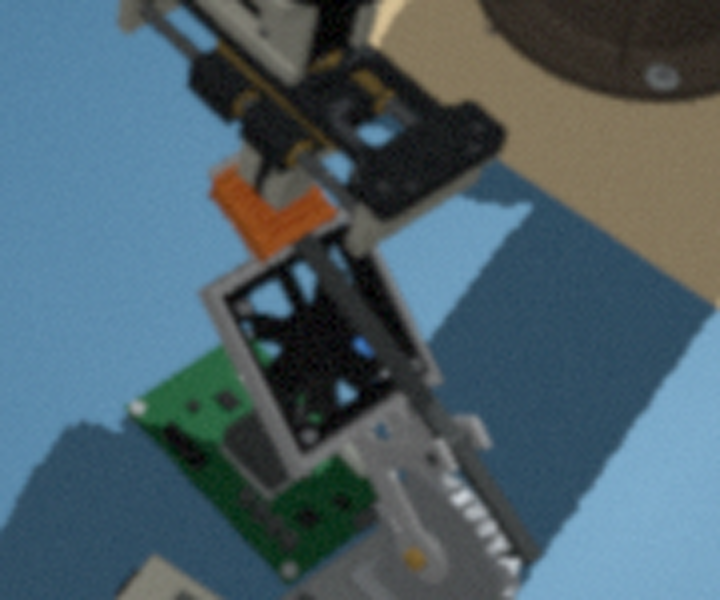

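Lever pressed about 22 mm, so it is bottomed and the pawl is free; the fan hasn't moved (median diff 1 mm). The +y force comes from the ribs dragging. I'll follow the arm's arc down while giving back about 2 mm of the outward motion.

Emit:
apply_moves:
  motion:
    - [[0, 0.05, -0.3], 0]
    - [[0, -0.1, -0.6], 0]
    - [[0, -0.3, -0.9], 0]
    - [[-0.1, -0.6, -1.2], 0]
    - [[-0.1, -0.8, -1.5], 0]

```text
clock: 7.65
tool_pos: [0.5085, 0.025, 0.1954]
orientation: [180.0, -0.0, 81.3]
force: [-0.6, 3.9, 3.8]
opening: 0.0002
```

```bash
python3 look.py s9
```

```text
0.0188 7.65 [-0.6373  3.945   3.7536] [0.5085 0.025  0.1954]
[[ 0.003  0.005 -0.065 -0.069 -0.102]
 [ 0.014  0.025  0.047 -0.07  -0.098]
 [ 0.026  0.04   0.039  0.04  -0.077]
 [ 0.033  0.039  0.037  0.034  0.014]
 [ 0.027  0.901  0.036  0.057  0.064]
 [-0.009  0.034 -0.008  0.01  -0.073]]
fan diff pct [-0.0467 -0.0013  0.0037  0.0118  0.0765]
```

View pics/s9c.png

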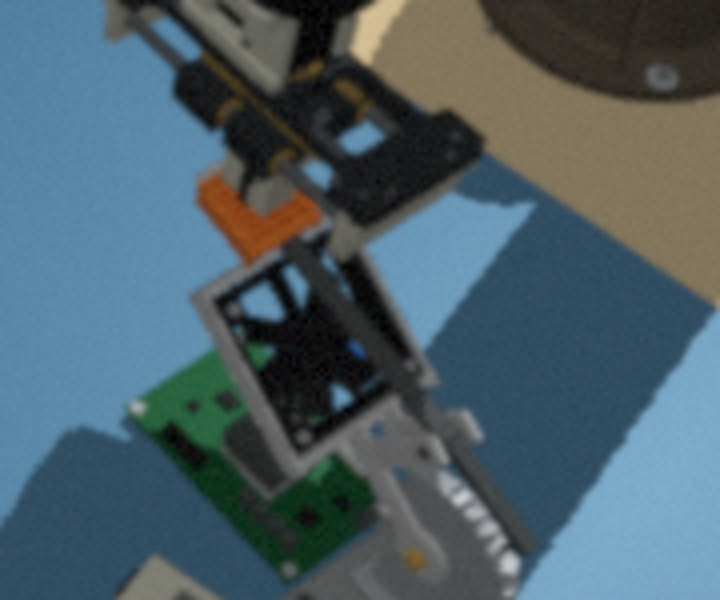

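The arm is following (forces 4 N / 4 N) with the paddle held down. I'll continue along the arc.

Emit:
apply_moves:
  motion:
    - [[-0.05, -0.3, -0.4], 0]
    - [[-0.1, -0.6, -0.85], 0]
    - [[-0.15, -0.9, -1.35], 0]
    - [[-0.2, -1.2, -1.85], 0]
    - [[-0.25, -1.45, -2.3], 0]
    - [[-0.25, -1.7, -2.8], 0]
    - [[-0.3, -1.9, -3.3], 0]
    - [[-0.35, -2.15, -3.85], 0]
    - [[-0.35, -2.35, -4.35], 0]
    - [[-0.4, -2.55, -4.9], 0]

```text
clock: 8.7
tool_pos: [0.5045, -0.0009, 0.1463]
orientation: [180.0, 0.0, 81.3]
force: [-0.2, 1.8, 6.0]
opening: 0.0006
```

```bash
python3 look.py s10
```

```text
0.0188 8.7 [-0.1764  1.8393  5.9957] [ 0.5045 -0.0009  0.1463]
[[-0.023 -0.038 -0.037 -0.035 -0.04 ]
 [ 0.314 -0.028 -0.038 -0.041 -0.046]
 [ 0.313 -0.041 -0.044 -0.046 -0.049]
 [-0.014 -0.042 -0.044 -0.047 -0.094]
 [-0.018  0.828 -0.048 -0.049 -0.049]
 [ 0.046 -0.015 -0.087 -0.106 -0.038]]
fan diff pct [-0.1397 -0.0103  0.0188  0.0603  0.1997]
```

View pics/s10c.png

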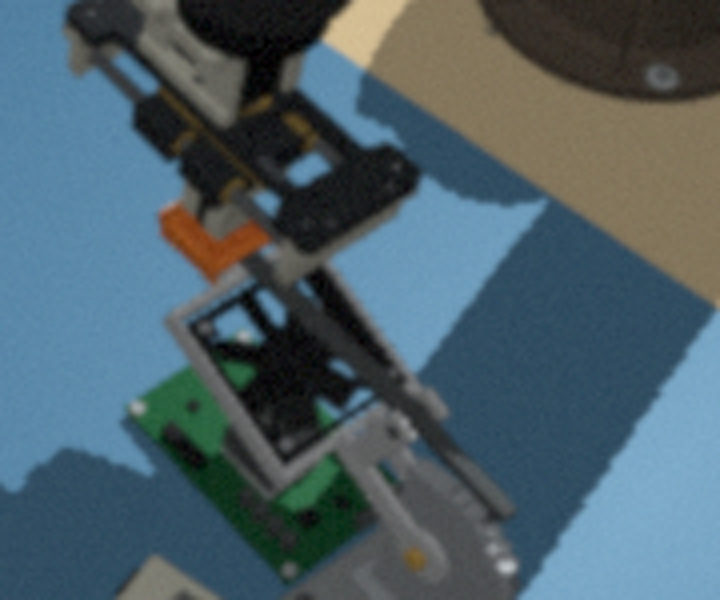

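The arm is about halfway down: the fan has tilted lower, the paddle is still pressed, and vertical force is 6 N. Continuing.

Emit:
apply_moves:
  motion:
    - [[0, -0.2, -0.5], 0]
    - [[-0.05, -0.35, -1.05], 0]
    - [[-0.1, -0.5, -1.6], 0]
    - [[-0.1, -0.65, -2.15], 0]
    - [[-0.1, -0.8, -2.7], 0]
    - [[-0.15, -0.9, -3.25], 0]
    - [[-0.15, -1.0, -3.8], 0]
    - [[-0.15, -1.05, -4.3], 0]
    - [[-0.2, -1.1, -4.7], 0]

```text
clock: 9.65
tool_pos: [0.5026, -0.0128, 0.0996]
orientation: [180.0, 0.1, 81.3]
force: [1.5, -3.1, 7.1]
opening: 0.0003
```

```bash
python3 look.py s11
```

```text
0.0188 9.65 [ 1.4714 -3.1496  7.1305] [ 0.5026 -0.0128  0.0996]
[[ 0.053  0.056  0.035  0.023  0.312]
 [ 0.06   0.321  0.057  0.029  0.015]
 [ 0.314  0.307  0.306  0.014  0.011]
 [ 0.301  0.306  0.013  0.011 -0.033]
 [ 0.004  0.876  0.008  0.008  0.007]
 [-0.031  0.012 -0.033 -0.05   0.003]]
fan diff pct [-0.1133 -0.0323  0.0205  0.0912  0.2099]
```

View pics/s11c.png

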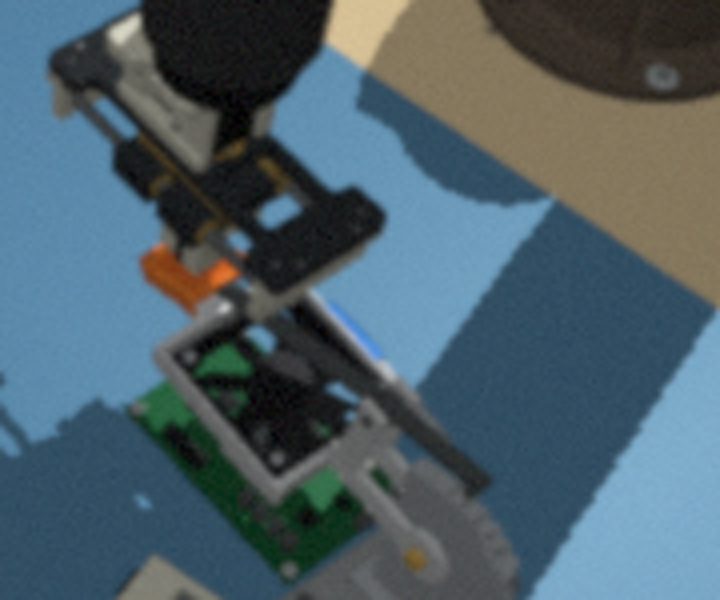

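The arm is nearly level and the forces are small. I'll take smaller steps toward the stop.

Emit:
apply_moves:
  motion:
    - [[0, -0.05, -0.3], 0]
    - [[0, -0.1, -0.6], 0]
    - [[0, -0.1, -0.9], 0]
    - [[0, -0.1, -1.2], 0]
    - [[0, -0.1, -1.4], 0]

```text
clock: 10.2
tool_pos: [0.5024, -0.014, 0.0857]
orientation: [-180.0, 0.1, 81.3]
force: [1.6, -6.2, 5.9]
opening: 0.0007
```

```bash
python3 look.py s12
```

```text
0.0188 10.2 [ 1.6216 -6.1862  5.8724] [ 0.5024 -0.014   0.0857]
[[ 0.065  0.05   0.042  0.315  0.314]
 [ 0.065  0.074  0.043  0.036  0.31 ]
 [ 0.079  0.305  0.064  0.037  0.026]
 [ 0.307  0.309  0.068  0.027 -0.018]
 [ 0.292  1.159  0.029  0.031  0.025]
 [-0.016  0.026 -0.019 -0.032  0.022]]
fan diff pct [-0.1071 -0.0296  0.0076  0.1     0.208 ]
```

Emit:
apply_moves:
  motion:
    - [[0, -0.1, -0.1], 0]
    - [[0, -0.1, -0.25], 0]
    - [[0, -0.1, -0.4], 0]
    - [[0, -0.1, -0.5], 0]

```text
clock: 10.65
tool_pos: [0.5028, -0.0142, 0.0816]
orientation: [180.0, 0.1, 81.3]
force: [-3.7, 0.6, 18.9]
opening: 0.0003
```

```bash
python3 look.py s13
```

```text
0.0188 10.65 [-3.718   0.5947 18.8627] [ 0.5028 -0.0142  0.0816]
[[ 0.062  0.046  0.046  0.321  0.313]
 [ 0.071  0.055  0.043  0.308  0.31 ]
 [ 0.081  0.072  0.048  0.036  0.303]
 [ 0.3    0.305  0.071  0.034 -0.014]
 [ 0.297  1.164  0.033  0.032  0.03 ]
 [ 0.259  0.029 -0.012 -0.026  0.024]]
fan diff pct [-0.1034 -0.029   0.006   0.1005  0.2078]
```

View pics/s13c.png

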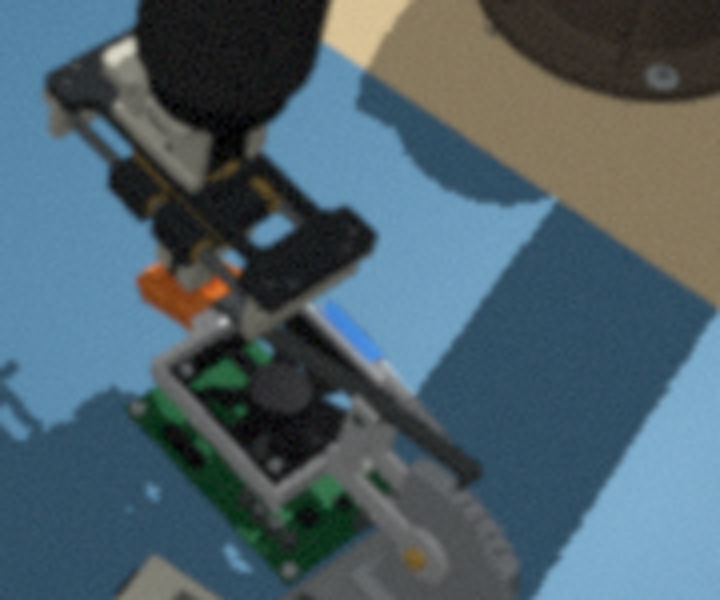

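The force jumped to 19 N at the expected height, so this is the stop. I'll press slightly more, hold, and check that the fan is level.

Emit:
apply_moves:
  motion:
    - [[0, 0, -0.1], 0]
    - [[0, 0, -0.1], 0]
    - [[0, 0, -0.1], 0]

```text
clock: 11.0
tool_pos: [0.5029, -0.0141, 0.0814]
orientation: [179.9, 0.0, 81.3]
force: [-5.7, 0.0, 20.8]
opening: 0.0005
```

```bash
python3 look.py s14; cat > lev.py <<'E'
from h import *
import sys
np.set_printoptions(precision=4,suppress=True)
o,im,d,m=load(sys.argv[1])
# points in arm coordinates: out s, lateral x, height
u=np.array([-.157,-.988]);w=np.array([.988,-.157]); h=np.array([.512,.0475])-.150*u
vv,uu=np.mgrid[150:300,250:400]; P=pts(d,m,uu.ravel(),vv.ravel()); c=im[vv.ravel(),uu.ravel()].astype(int)
q=P[:,:2]-h; s=q@u; x=q@w
g=(c.max(1)-c.min(1)<25)&(c.mean(1)>90)&(P[:,2]>.085)&(P[:,2]<.14)&(s>.07)&(s<.185)&(abs(x)<.06)
r=np.c_[s,x,np.ones(len(s))]
A,Z=r[g],P[g,2]
for _ in range(4):
    k=np.linalg.lstsq(A,Z,rcond=None)[0]; e=abs(A@k-Z); A,Z=A[e<max(.004,np.percentile(e,70))],Z[e<max(.004,np.percentile(e,70))]
print('frame slope s,x,z0',k,len(Z),np.std(A@k-Z))
for a in np.arange(.07,.19,.015):
    b=(A[:,0]>a)&(A[:,0]<a+.015); print('%.3f'%a,b.sum(),np.median(Z[b]) if b.any() else None)
E
python3 lev.py s14
```

```text
0.0188 11.0 [-5.6724  0.0256 20.7771] [ 0.5029 -0.0141  0.0814]
[[ 0.066  0.048  0.316  0.324  0.317]
 [ 0.072  0.057  0.046  0.312  0.31 ]
 [ 0.078  0.073  0.048  0.042  0.301]
 [ 0.306  0.302  0.067  0.033 -0.011]
 [ 0.291  1.166  0.031  0.032  0.031]
 [ 0.252  0.029 -0.012 -0.027  0.026]]
fan diff pct [-0.1042 -0.0293  0.0053  0.1001  0.2069]
frame slope s,x,z0 [-0.0007 -0.0021  0.0911] 217 0.0019388586073853982
0.070 60 0.09145634332614605
0.085 15 0.09142176035772553
0.100 23 0.09033413720084726
0.115 20 0.09068707491573863
0.130 19 0.09034451526144371
0.145 17 0.0909909331127624
0.160 21 0.09125643658477545
0.175 42 0.09155876469282886
```

The fan frame is level (slope -0.001), at the stop. I'll release upward.

Emit:
apply_moves:
  motion:
    - [[0, 0, 0.4], 0]
    - [[0, 0, 0.8], 0]
    - [[0, 0, 1.2], 0]
    - [[0, 0, 1.7], 0]
    - [[0, 0, 2.3], 0]
    - [[0, 0, 3], 0]
    - [[0, 0, 4.5], 0]
    - [[0, 0, 7], 0]
    - [[0, 0, 10], 0]
    - [[0, 0, 13], 0]

```text
clock: 12.05
tool_pos: [0.5023, -0.013, 0.2106]
orientation: [-180.0, -0.0, 81.3]
force: [0.5, 0.8, 0.1]
opening: 0.0002
```

```bash
python3 look.py s15; python3 lev.py s15; python3 - <<'E'
from h import *
o,im,d,m=load('s15')
hsv=cv2.cvtColor(im,cv2.COLOR_BGR2HSV); mk=cv2.inRange(hsv,(5,150,100),(20,255,255)); mk[:,:280]=0;mk[:,350:]=0;mk[:150]=0;mk[260:]=0
vs,us=np.where(mk>0); g=d[vs,us]>0; P=pts(d,m,us[g],vs[g]); print(len(P),np.median(P,0),P.min(0),P.max(0))
g=P[:,2]>.1; A=np.c_[P[g,:2],np.ones(g.sum())]; print(np.linalg.lstsq(A,P[g,2],rcond=None)[0])
E
```

```text
0.0188 12.05 [0.5097 0.7666 0.0516] [ 0.5023 -0.013   0.2106]
[[0.319 0.317 0.314 0.318 0.314]
 [0.314 0.319 0.314 0.317 0.308]
 [0.317 0.306 0.304 0.304 0.301]
 [0.307 0.308 0.304 0.301 0.251]
 [0.291 1.168 0.302 0.295 0.293]
 [0.254 0.293 0.252 0.241 0.293]]
fan diff pct [-0.0963 -0.0196  0.0517  0.1395  0.2298]
frame slope s,x,z0 [-0.0007 -0.0023  0.0913] 243 0.0019095634054687866
0.070 58 0.09170203634864654
0.085 16 0.09079434658877628
0.100 22 0.09146665159578166
0.115 16 0.09123503051641901
0.130 13 0.09082788475062831
0.145 19 0.09051906489901596
0.160 28 0.09174421251314702
0.175 71 0.09162888348817144
314 [ 0.5074476  -0.0138433   0.12603716] [ 0.48003551 -0.03924009  0.11539407] [0.53145581 0.01266938 0.13402063]
[0.00210466 0.23076376 0.12798808]
```

View pics/s15c.png

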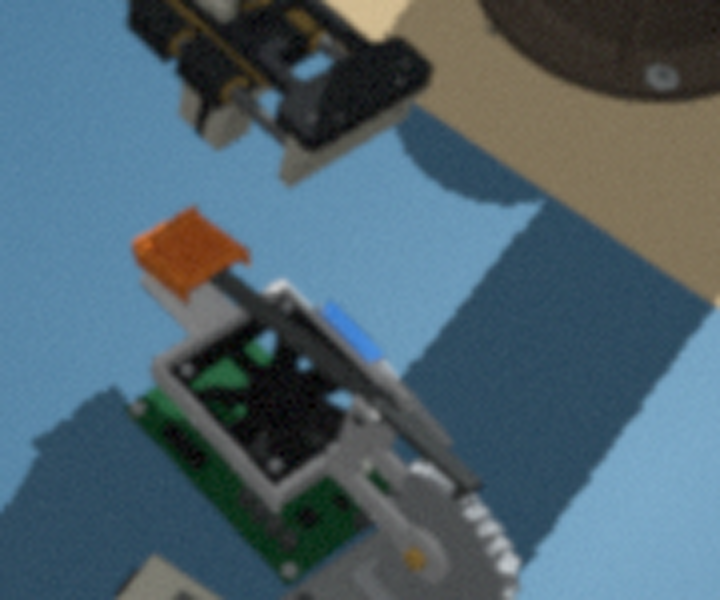

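The paddle has sprung back: its centre is at z=0.126 (expected 0.125) with a 0.23 dip (nominal 0.25). The fan is level and the tool is clear. I'll let things settle, check the surroundings and hand in.

Emit:
apply_moves:
  motion:
    - [[0, 0, 2], 0]
    - [[0, 0, 2], 0]
    - [[0, 0, 2], 0]
    - [[0, 0, 2], 0]

```text
clock: 12.5
tool_pos: [0.502, -0.0133, 0.2286]
orientation: [-179.9, 0.0, 81.3]
force: [-0.5, -0.2, -0.2]
opening: 0.0003
```

```bash
python3 - <<'E'
from h import *
o,im,d,m=grab('scene','s16'); _,i0,_,_=load('scene0')
def c(i,lo,hi,box):
    h=cv2.cvtColor(i,cv2.COLOR_BGR2HSV); k=cv2.inRange(h,lo,hi); z=np.zeros_like(k); x0,y0,x1,y1=box; z[y0:y1,x0:x1]=k[y0:y1,x0:x1]; M=cv2.moments(z,True); return M['m10']/M['m00'],M['m01']/M['m00']
for n,lo,hi,b in (('screwdriver',(0,150,100),(8,255,255),(190,90,240,140)),('pod',(12,10,90),(40,110,255),(280,250,340,305)),('spool/bottle',(0,0,120),(180,70,255),(180,130,260,200))):
    print(n,c(i0,lo,hi,b),c(im,lo,hi,b))
print(o['qvel'],o['force']); ctrl.close_job()
E
python3 lev.py s16 | head -1
```

```text
screwdriver (210.74193548387098, 115.75) (210.856, 116.064)
pod (306.02947368421053, 276.7368421052632) (305.9433962264151, 276.66247379454927)
spool/bottle (228.80855855855856, 153.88963963963963) (225.41458733205374, 156.56046065259116)
[-0.07948509  0.34163586 -0.1380484   0.10433698 -0.2143349  -0.04976573] [-0.50337975 -0.17501319 -0.18069813]
the job is handed in; nothing more can be done
frame slope s,x,z0 [-0.0081 -0.0024  0.0925] 230 0.001871784056441881
```

I pressed the release paddle with the shut fingertips and kept it pressed while the arm came down its arc to the stop. Then I released it upward and handed the job in at about 12.5 s; no verdict is reported.

**Before release:**
- The paddle moved about 22 mm while the fan stayed still, so the pawl was free before the arm came down.
- The highest push I read was about 21 N, at the stop. Force was only read at the end of each move.

**After release:**
- **Fan:** the frame is level. The slope was -0.001 just after letting go and -0.008 in the last picture, within the measurement noise and the 0.04 rad limit.
- **Paddle:** it is back up at z = 0.126 m (0.125 expected), with a dip of 0.23 (0.25 nominal), so the pawl lever is near 0.
- **Robot:** the tool is clear and the force reads about 0.

**Loose things:**
- The probe pod and screwdriver are unmoved in the before and after pictures, to under half a pixel.
- The combined spool and bottle mask shifted by about 4 pixels. The robot passed well above both and never touched them, so I put that down to changed shadows, but I did not check it separately.
- I judged the board only by eye, where it looks unmoved. I did not compare the tweezers or the parts box.

**Disagreement:** the visible fingertips lie about 20 mm behind the stated TCP, so contact came about 20 mm lower than planned. I found it by force and camera.

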